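# Break the stuck copper tasting cup off the stack and complete the flight

### The job

The copper tasting cup is stuck in the stack on the cup separator: press the separator's red paddle all the way down, keeping hands off the cup, so that the fork breaks it loose. Then lift the cup straight up off the stack without tipping it, carry it clear of the candle and bottle, and set it down gently, upright, in the middle of the cork coaster on the tasting board. Do not knock or shift the two cups already on the board or anything else on the table, and do not drop the cup.

Things in the scene. Friction and masses are not known exactly. Their poses are not given: they have to be found in the camera images.
- cup: Copper cup to move, round, 95 mm tall, 0.1-0.2 kg; origin: centre of underside, z up. Foot tapers from 46 mm diameter up to 52 mm at height 42; shoulder 74 mm diameter at 42-47 mm; straight barrel 60 mm diameter at 47-95 mm: grasp it there from above. Starts with the foot nested 42 mm deep in the stand's lower cup, gripped by sprung nubs with some 5-11 N that fades as it rises.
- stand: Cup separator, fixed. Dark base (x -80 to +55, y +-50, 14 mm thick) with a clamped steel lower cup, 60 mm diameter, rim 90 mm up. Origin on the table on that cup's axis. The seated copper cup's origin is 48 mm up, its foot clears the rim at 90 mm. The lever's red paddle sticks out along the stand's -x; its arms raise a brass fork straight up, its tines at y +-34 mm under the copper cup's shoulder.
- lever (a joint): Angle (rad) of the lever: 0 paddle up, 0.45 paddle fully down (hard stop). Level hinge along the stand's y, 50 mm to the -x side of the cup's axis, 92 mm up. Starts at 0 to 0.06; the fork meets the cup's shoulder near 0.1 and has lifted the cup 16-17 mm at 0.45. Stiff: it stays where it is left, also with the cup resting on it. Pressing takes up to about 18 N.
- paddle (a point): Centre of the top face of the red paddle, 30 mm (stand's x) by 36 mm, 60 mm beyond the hinge. At lever 0 it is 110 mm from the cup's axis and 99 mm above the table; fully down it is about 27 mm lower. Press it straight down with the shut fingertips.
- coaster: The cork coaster, a fixed disc 76 mm in diameter and 4 mm thick lying on the tasting board in its one free place of three; origin at the centre of its underside, 16 mm above the table; its top is 20 mm above the table.
- board: Tasting board, dark wooden slab fixed to the table, 95 mm (x) by 270 mm (y), 16 mm thick; origin: centre of underside. Three places in a row along its y at -95, 0, +95 mm: coaster, white cup and blue cup in any order. Fingers closing along the board's x keep clear of the neighbours.
- cup_white: White cup of the same shape as the copper one, standing loose on the board; origin at the centre of its underside. Leave alone.
- cup_blue: Blue cup of the same shape, standing loose on the board; origin at the centre of its underside. Leave alone.
- bottle: Full green half-size wine bottle, 60 mm diameter, 240 mm tall, standing loose behind the separator, about 140 mm from its axis on the side away from the paddle; origin at the centre of its underside. Leave alone.
- candlestick: Slim brass candlestick with a white candle, base 44 mm in diameter, 215 mm tall in all, standing loose between separator and board; origin at the centre of its underside. Leave alone.
- votive: Small amber votive glass, 64 mm diameter, 65 mm tall, standing loose nearest the robot; origin at the centre of its underside. Leave alone.
- corkscrew: Folded waiter's corkscrew lying on the table, about 140 x 30 x 14 mm; origin under its handle's middle. Leave alone.

How it is judged:
By the outcome, as a careful person would: the job done as asked, in the order asked, and still so for the second after the job is handed in, with the robot touching nothing.
It also fails if it takes over 56 s, if anything falls off the work surface, if the arm or the gripper's body presses on something with over 40 N, if the wrist force passes 120 N, or if a joint passes its speed limit or range.

### The arm

A 7-joint arm with a two-finger parallel gripper is mounted at the origin on the work surface. World frame = base frame: x ahead of the robot, y to its left, z up, the work surface at z = 0. Lengths are in m, angles in degrees, forces in N, time in s.
With the tool pointing down it reaches from about 0.425 to 0.875 m from the base axis. Payload 4.7 kg.
Tool frame: the origin (TCP) lies between the finger pads; the fingertips stand env.tip_reach ahead of it and the grasp point (between the pads) lies 2 mm behind it (env.tip_reach is the distance from the TCP to the fingertips, in m); z points along the fingers, y is the line along which they close (so a half turn about z gives the same grasp; the last joint's range is limited). The gripper opens to 87 mm and grips with 3 to 60 N. Pads are 19 mm wide; open, the fingers measure 117 mm over their backs; the gripper's body (75 mm by 190 mm) begins 51 mm behind the grasp point.
Start: joints at [-73.677, 18.392, -4.016, 83.108, 1.295, 78.541, -3.26], TCP at [0.174, 0.626, 0.24] pointing down, gripper open.
Joint ranges: [-163.93, 163.93], [-17.29, 119.83], [-79.2, 71.16], [3.27, 140.29], [-89.18, 269.18], [5.43, 117.66], [-154.24, 154.24]. Speed limits (degrees/s): [147.25, 147.25, 180, 180, 180, 180, 180].

### API

Orientations are given as [roll, pitch, yaw] about the fixed x, y, z axes, in that order (R = Rz(yaw) Ry(pitch) Rx(roll)).
In Python, from cell import env gives the robot as it stands.
- The arm moves only by the shell command python3 steer.py FILE [FORCE], which reads ROWS from the file FILE. ROWS is a JSON list of rows, 1 to 8 of them, each written [[dx, dy, dz], turn, opening]: dx, dy, dz in m, then a turn about the tool's z in degrees, then the finger opening in m; each row is the pose to reach, as a shift and turn from the pose commanded when the command began, along the tool's axes at that moment; what a row does not reach only later rows make up. A row lasts 1/12 s, in which the tool goes at most 0.0417 m and 7.16 degrees, less where a joint would pass 70% of its speed; a pose out of reach is approached as far as the arm can. The fingers move at their own pace and stop on an object; FORCE is the grip in N (left out, the last holds). Time passes only in rows, so rows that do not move let the fingers close. It prints the time, the measured TCP pose, the force, the opening and the grip force at its end. Input that does not fit is refused with a message, and nothing moves.
- env.get_obs(): the state, without advancing time (a new reading comes with each control period).
- env.read_camera(name): name is "scene" or "top"; returns a dict with "color" (420x560x3 uint8, blue, green, red), "fx", "fy", "cx", "cy" (pixels), "dist" ([k1, k2, p1, p2, k3] as OpenCV has them; the pictures are not rectified), "world_from_camera" (4x4, takes a point from camera to world coordinates). Camera axes: x right, y down, z forward; pixel columns grow to the right and rows downward; lengths in m; the calibration is good to about 2 mm. A picture is of the moment at which its call begins. There is no depth.
- env.sign_off(): hands the job in; it is judged then, once.
The state is a dict: "time_s": time; "qpos": joint angles; "joint_velocities": joint speeds; "effort": joint torques, N m; "tool_pos": TCP position; "tool_rot": TCP orientation; "force": force on the tool from outside, world axes, zero at the start; "wrist_torque": the same for the moment, N m; "grip_width": finger opening in m; "grasp_force": force on a finger pad.
Only numpy, scipy, OpenCV 4.12 (cv2) and the standard library are available. Lean on these libraries where they do the work, as an engineer would, in place of code of your own. Each camera call takes 0.05 s, during which the arm holds its last target. There are 200 camera calls.

## Working session

There is one attempt and no reset: what is moved stays moved. The work goes in short steps, Python scripts to look and compute and a shell command to move; the robot and the scene stay as the last step left them, time stands still between calls to the robot, and variables do not carry over. Pictures are saved under pics/ and viewed, at most 12 in all, crops included, and the job is handed in when it is done.

```bash
ls; mkdir -p pics
python3 - <<'E'
from cell import env
import cv2,numpy as np
for n in("scene","top"):
    c=env.read_camera(n);cv2.imwrite(f"pics/{n}0.png",c["color"])
    print(n,c["fx"],c["fy"],c["cx"],c["cy"],c["dist"]);print(np.round(c["world_from_camera"],4))
print(env.tip_reach,env.get_obs())
E
```

```text
cell.py
pics
steer.py
scene 455.72171909504317 455.72171909504317 276.8001856847132 208.75462872419723 [-0.14497232  0.          0.          0.          0.        ]
[[-0.5214  0.583  -0.6232  1.0915]
 [ 0.8532  0.3464 -0.3899  0.3545]
 [-0.0114 -0.735  -0.678   0.6763]
 [ 0.      0.      0.      1.    ]]
top 540.281762381737 540.281762381737 289.55199152797286 213.9320276739051 [-0.15762813  0.          0.          0.          0.        ]
[[-0.0351 -0.9775  0.2079  0.3381]
 [-0.9994  0.0341 -0.0087  0.0127]
 [ 0.0014 -0.2081 -0.9781  1.1891]
 [ 0.      0.      0.      1.    ]]
0.017 {'time_s': 0.1, 'qpos': array([-73.67497005,  18.43642309,  -4.01412122,  83.16692812,
         1.29516367,  78.53935744,  -3.25960503]), 'joint_velocities': array([ 0.0611589 , -0.18336782, -0.01829781, -0.02162769, -0.03251337,
       -0.12934896,  0.09031559]), 'effort': array([-9.59384779e-04, -4.92571735e+01, -4.06200886e-01, -3.13399458e+01,
       -6.40389626e-02,  3.94365366e-02,  7.27302540e-05]), 'tool_pos': array([0.17383347, 0.62585796, 0.23856102]), 'tool_rot': array([-1.79902522e+02,  5.90734622e-03,  1.64483637e+02]), 'force': array([ 0.66635665, -0.93495321,  0.58423023]), 'wrist_torque': array([-0.00104535,  0.05082889,  0.03025424]), 'grasp_force': 0.0, 'grip_width': 0.08710991592178247}
```

View pics/scene0.png

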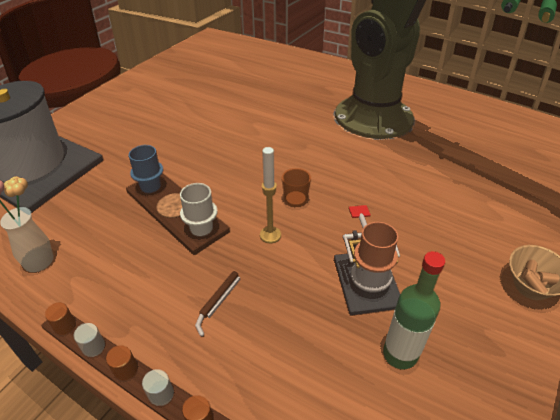

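View pics/top0.png

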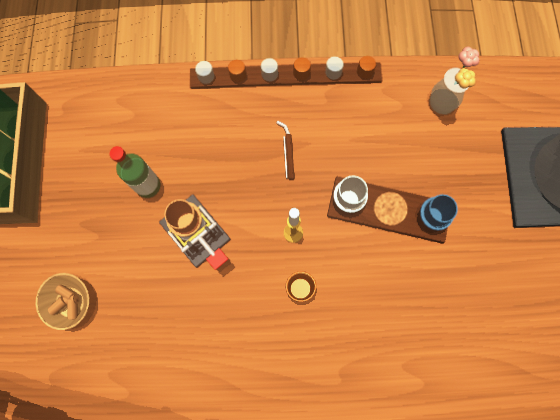

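The scene view shows the copper cup at about (378,240), paddle (360,212), coaster (171,205), candle (268,190) and bottle (415,310). In the top view the cup is at (183,215), paddle (217,259), coaster (391,209), candle base (292,235), votive (301,288) and bottle cap (118,153). I'll crop in on the cup and coaster for contours.

Run:
```python
import cv2,numpy as np
s=cv2.imread("pics/scene0.png");t=cv2.imread("pics/top0.png")
def crop(i,x,y,w=100,h=75):return cv2.resize(i[y:y+h,x:x+w],(400,300),interpolation=cv2.INTER_CUBIC)
a=np.vstack([np.hstack([crop(t,140,190),crop(s,330,200)]),np.hstack([crop(t,345,172),crop(s,125,165)])])
cv2.imwrite("pics/crops.png",a)
for n,i in(("scene",s),("top",t)):
    h=cv2.cvtColor(i,cv2.COLOR_BGR2HSV)
    m=(((h[...,0]<5)|(h[...,0]>174))&(h[...,1]>190)&(h[...,2]>120)).astype(np.uint8)
    k,l,st,ce=cv2.connectedComponentsWithStats(m)
    for j in range(1,k):
        if st[j,4]>40:print(n,st[j],ce[j])
for p in((183,203),(183,212),(172,225)):print(p,cv2.cvtColor(t,cv2.COLOR_BGR2HSV)[p[1],p[0]])
for i,p in((t,(391,209)),(s,(171,205)),(t,(391,240)),(s,(378,225)),(s,(378,240)),(s,(378,260)),(t,(391,260)),(s,(300,260))):print(p,cv2.cvtColor(i,cv2.COLOR_BGR2HSV)[p[1],p[0]])
```

```text
scene [349 206  21  11 173] [358.76878613 210.56647399]
scene [424 252  21  16 251] [434.25498008 259.29083665]
top [110 147  14  14 148] [116.32432432 153.07432432]
(183, 203) [ 11 174 114]
(183, 212) [ 10 173 121]
(172, 225) [ 13 172 165]
(391, 209) [ 14 161 207]
(171, 205) [ 13 138 177]
(391, 240) [ 13 178 231]
(378, 225) [ 10 156 108]
(378, 240) [ 10 153 110]
(378, 260) [ 10 154 106]
(391, 260) [ 14 175 237]
(300, 260) [ 11 155 186]
```

View pics/crops.png

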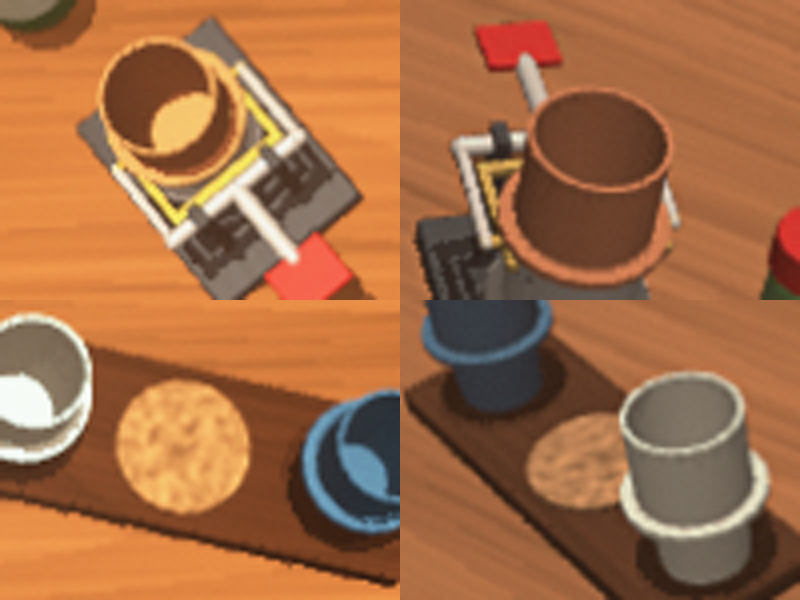

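Top crop: the copper rim's outer ellipse is centred near (180,214) px. Scene crop: its rim is centred near (380,235), and the coaster is partly hidden by the white cup. The red paddle is clear in both views.

```bash
cat > h.py <<'E'
import cv2,numpy as np
from cell import env
def ray(c,p):
    K=np.array([[c["fx"],0,c["cx"]],[0,c["fy"],c["cy"]],[0,0,1]])
    u=cv2.undistortPoints(np.array([[p]],float),K,np.array(c["dist"]))[0,0]
    T=np.array(c["world_from_camera"]);d=T[:3,:3]@[u[0],u[1],1];return T[:3,3],d/np.linalg.norm(d)
def plane(c,p,z):
    o,d=ray(c,p);return o+d*(z-o[2])/d[2]
def tri(c1,p1,c2,p2):
    o,d=ray(c1,p1);q,e=ray(c2,p2);s=np.linalg.lstsq(np.c_[d,-e],q-o,rcond=None)[0]
    a,b=o+s[0]*d,q+s[1]*e;return (a+b)/2,np.linalg.norm(a-b)
def proj(c,P):
    K=np.array([[c["fx"],0,c["cx"]],[0,c["fy"],c["cy"]],[0,0,1]])
    T=np.linalg.inv(np.array(c["world_from_camera"]))
    return cv2.projectPoints(np.array(P,float).reshape(-1,1,3),cv2.Rodrigues(T[:3,:3])[0],T[:3,3],K,np.array(c["dist"]))[0][:,0]
def comps(c,f,box,amin=40):
    x,y,w,h=box;v=cv2.cvtColor(c["color"],cv2.COLOR_BGR2HSV).astype(int)
    m=np.zeros(v.shape[:2],np.uint8);m[y:y+h,x:x+w]=f(*[v[y:y+h,x:x+w,i] for i in range(3)])
    k,l,st,ce=cv2.connectedComponentsWithStats(m)
    return [(st[j],ce[j],(l==j)) for j in range(1,k) if st[j,4]>amin]
E
python3 - <<'E'
from h import *
S=env.read_camera("scene");T=env.read_camera("top")
red=lambda h,s,v:((h<6)|(h>172))&(s>140)&(v>110)
a=comps(S,red,(340,195,40,35))[0];b=comps(T,red,(195,235,45,40))[0]
print("paddle",a[0],a[1],b[0],b[1]);P=tri(S,a[1],T,b[1]);print(P, plane(T,b[1],.099),plane(S,a[1],.099))
R=tri(S,(379.9,235),T,(180,214.3));print("rim",R,plane(T,(180,214.3),.143),plane(S,(379.9,235),.143))
print("dist",np.linalg.norm((P[0]-R[0])[:2]),np.degrees(np.arctan2(*(R[0]-P[0])[[1,0]])))
cork=lambda h,s,v:(v>120)&(h<25)
for c,n,box in((T,"top",(372,188,40,42)),(S,"scene",(154,188,32,35))):
    for k in comps(c,cork,box): 
        print(n,k[0],k[1],plane(c,k[1],.02))
        ct=max(cv2.findContours(k[2].astype(np.uint8),0,1)[0],key=len)[:,0]
        pts=np.array([plane(c,p,.02)[:2] for p in ct])
        A=np.c_[2*pts,np.ones(len(pts))];s=np.linalg.lstsq(A,(pts**2).sum(1),rcond=None)[0];print("circle",s[:2],np.sqrt(s[2]+s[:2]@s[:2]))
# other objects rough
dark=lambda h,s,v:(v<115)
for k in comps(T,dark,(325,172,135,75)):print("board",k[0])
for n,p,z in(("candle base",(292,237),.0),("candle top",(294,212),.215),("votive top",(301,288),.065),("bottle cap",(117,153),.24),("white rim",(353,191),.111),("blue rim",(440,211),.111)):print(n,plane(T,p,z))
E
```

```text
paddle [349 205  22  13 198] [358.90909091 210.67676768] [206 248  22  22 243] [216.82716049 258.74485597]
(array([0.48237259, 0.15501981, 0.09420351]), np.float64(0.0003976258887300263)) [0.48181214 0.1542114  0.099     ] [0.48730436 0.15684143 0.099     ]
rim (array([0.56743621, 0.22343486, 0.14038459]), np.float64(0.002857578741118323)) [0.56731965 0.22154888 0.143     ] [0.56935095 0.22536224 0.143     ]
dist 0.10916244708004963 38.80905933359377
top [ 372  188   40   42 1537] [391.67794405 208.43396226] [ 0.59120664 -0.22574677  0.02      ]
circle [ 0.59089179 -0.2264143 ] 0.04942825936529538
scene [156 188  30  29 527] [170.56925996 204.50094877] [ 0.59458709 -0.22835401  0.02      ]
circle [ 0.58832706 -0.22849664] 0.03611673465536603
board [431 196  25  25 417]
board [333 199  34  19 164]
board [424 201  26  27 204]
board [415 202  32  35 293]
board [327 214 117  30 274]
candle base [ 0.53809808 -0.0014331   0.        ]
candle top [ 0.54851789 -0.00424426  0.215     ]
votive top [ 0.4193264  -0.01545017  0.065     ]
bottle cap [0.66788065 0.32361462 0.24      ]
white rim [ 0.61107319 -0.12943327  0.111     ]
blue rim [ 0.56262212 -0.30819645  0.111     ]
```

```bash
cat > go.py <<'E'
import sys,numpy as np
from scipy.spatial.transform import Rotation as R
from cell import env
o=env.get_obs();r=R.from_euler("xyz",o["tool_rot"],degrees=True)
x,y,z,yaw=map(float,sys.argv[1:5]);d=r.inv().apply(np.array([x,y,z])-o["tool_pos"])
print("t",o["time_s"],"pos",o["tool_pos"].round(4),"rot",o["tool_rot"].round(2),"F",o["force"].round(1),"grip",o["grip_width"],o["grasp_force"],"q",o["qpos"].round(0))
print("shift",d.round(4),"turn",round(-((yaw-o["tool_rot"][2]+180)%360-180),2))
E
echo '[[[-0.24,-0.21,0.02],57,0],[[-0.24,-0.21,0.02],57,0],[[-0.24,-0.21,0.02],57,0],[[-0.24,-0.21,0.02],57,0],[[-0.24,-0.21,0.02],57,0],[[-0.24,-0.21,0.02],57,0],[[-0.24,-0.21,0.02],57,0],[[-0.24,-0.21,0.02],57,0]]' > mv.in && python3 steer.py mv.in 20
python3 go.py .483 .155 .2 39
python3 - <<'E'
from h import *
T=env.read_camera("top");S=env.read_camera("scene")
for thr in(150,170):
  for c,n,box in((T,"top",(373,190,36,37)),(S,"scene",(154,190,32,33))):
    for k in comps(c,lambda h,s,v:(v>thr-(40 if n=="scene" else 0))&(h<25),box):
        e=cv2.convexHull(max(cv2.findContours(k[2].astype(np.uint8),0,1)[0],key=len))
        print(thr,n,k[0],k[1],cv2.fitEllipse(e),plane(c,cv2.fitEllipse(e)[0],.02))
E
```

```text
time_s: 0.87
tool_pos: [0.3513, 0.3556, 0.2194]
tool_rot: [180.0, 0.1, 106.9]
force: [-0.4, 0.1, 0.4]
grip_width: 0.0416
grasp_force: 0.0
t 0.8667 pos [0.3513 0.3556 0.2194] rot [1.7998e+02 6.0000e-02 1.0690e+02] F [-0.4  0.1  0.4] grip 0.041618455245745194 0.0 q [-59.   1.  11. 106.  -0.  73. -31.]
shift [-0.2302  0.0677  0.0197] turn 67.9
150 top [373 192  35  34 918] [390.24945534 208.23747277] ((390.23382568359375, 208.2223358154297), (33.19462966918945, 34.82405090332031), 124.0092544555664) [ 0.59180075 -0.22252614  0.02      ]
150 scene [156 190  30  28 535] [170.31962617 204.81121495] ((171.9512939453125, 203.99868774414062), (25.062210083007812, 32.7791862487793), 54.133113861083984) [ 0.5917798  -0.22680732  0.02      ]
170 top [374 192  34  34 889] [390.25421822 208.10461192] ((390.2923889160156, 208.14932250976562), (32.71072006225586, 34.23591232299805), 135.5362091064453) [ 0.59196278 -0.22267067  0.02      ]
170 scene [157 190  29  27 509] [170.38310413 204.77013752] ((171.93528747558594, 203.82530212402344), (24.600778579711914, 31.524871826171875), 52.179664611816406) [ 0.59136714 -0.22721426  0.02      ]
```

```bash
echo '[[[-0.19,0.05,0.02],57,0],[[-0.19,0.05,0.02],57,0],[[-0.19,0.05,0.02],57,0],[[-0.19,0.05,0.02],57,0],[[-0.19,0.05,0.02],57,0],[[-0.19,0.05,0.02],57,0],[[-0.19,0.05,0.02],57,0],[[-0.19,0.05,0.02],57,0]]' > mv.in && python3 steer.py mv.in
python3 go.py .483 .155 .15 39
```

```text
time_s: 1.63
tool_pos: [0.4538, 0.1939, 0.1995]
tool_rot: [-180.0, -0.0, 50.2]
force: [-0.2, 0.9, 0.0]
grip_width: 0.0004
grasp_force: 0.0
t 1.6333 pos [0.4538 0.1939 0.1995] rot [-1.7997e+02 -1.0000e-02  5.0160e+01] F [-0.2  0.9  0. ] grip 0.0003535861762078438 0.0 q [-48.   0.  22. 109.  -0.  71. -66.]
shift [-0.0111  0.0474  0.0494] turn 11.16
```

```bash
echo '[[[-0.011,0.047,0.02],11,0],[[-0.011,0.047,0.04],11,0],[[-0.011,0.047,0.05],11,0],[[-0.011,0.047,0.05],11,0],[[-0.011,0.047,0.05],11,0]]' > mv.in && python3 steer.py mv.in
python3 - <<'E'
from h import *
s=env.read_camera("scene")["color"];t=env.read_camera("top")["color"]
c=lambda i,x,y:cv2.resize(i[y:y+100,x:x+133],(400,300))
cv2.imwrite("pics/p1.png",np.hstack([c(t,140,180),c(s,310,160)]))
E
python3 go.py .483 .155 .089 39
```

```text
time_s: 2.05
tool_pos: [0.4822, 0.1565, 0.1493]
tool_rot: [-179.9, 0.1, 39.7]
force: [-0.0, 1.5, 0.5]
grip_width: 0.0006
grasp_force: 0.0
t 2.15 pos [0.4831 0.1569 0.1506] rot [-1.7999e+02 -1.0000e-01  3.9670e+01] F [0.8 0.6 0.8] grip 0.0004748401740517623 0.0 q [-45.   5.  25. 110.  -2.  65. -69.]
shift [-0.0014  0.0014  0.0616] turn 0.67
```

View pics/p1.png

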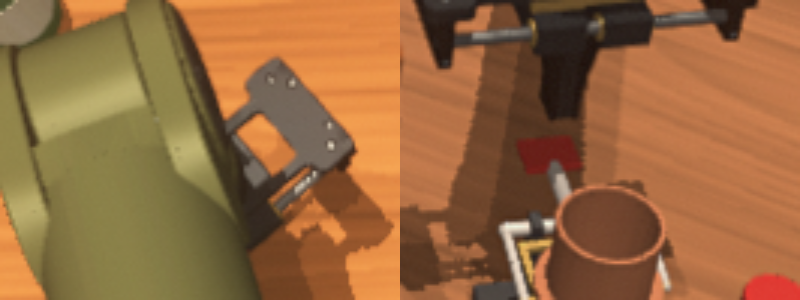

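```bash
echo '[[[-0.001,0.001,0.015],0.7,0],[[-0.001,0.001,0.03],0.7,0],[[-0.001,0.001,0.035],0.7,0],[[-0.001,0.001,0.04],0.7,0],[[-0.001,0.001,0.044],0.7,0],[[-0.001,0.001,0.048],0.7,0],[[-0.001,0.001,0.052],0.7,0],[[-0.001,0.001,0.055],0.7,0]]' > mv.in && python3 steer.py mv.in
python3 go.py .483 .155 .089 39
```

```text
time_s: 2.82
tool_pos: [0.4833, 0.1554, 0.0967]
tool_rot: [-179.9, -0.1, 38.9]
force: [-3.1, 0.9, 8.6]
grip_width: 0.0002
grasp_force: 4.4
t 2.8167 pos [0.4833 0.1554 0.0967] rot [-1.7992e+02 -1.4000e-01  3.8870e+01] F [-3.1  0.9  8.6] grip 0.00023412311740183663 4.366347011527978 q [-44.   8.  25. 114.  -4.  59. -68.]
shift [-0.0005  0.0002  0.0077] turn -0.13
```

```bash
echo '[[[0,0,0.003],0,0],[[0,0,0.005],0,0],[[0,0,0.006],0,0],[[0,0,0.007],0,0],[[0,0,0.007],0,0],[[0,0,0.007],0,0]]' > mv.in && python3 steer.py mv.in; echo '[[[0,0,0.001],0,0],[[0,0,0.002],0,0],[[0,0,0.002],0,0]]' > mv.in && python3 steer.py mv.in;echo '[[[0,0,0.001],0,0],[[0,0,0.002],0,0],[[0,0,0.002],0,0]]' > mv.in && python3 steer.py mv.in
```

```text
time_s: 3.32
tool_pos: [0.4843, 0.1561, 0.0927]
tool_rot: [-179.9, -0.3, 38.9]
force: [-9.9, -2.0, 26.4]
grip_width: 0.0005
grasp_force: 14.0
time_s: 3.57
tool_pos: [0.4844, 0.1562, 0.0923]
tool_rot: [-179.8, -0.3, 38.9]
force: [-14.3, -3.6, 39.5]
grip_width: 0.0006
grasp_force: 20.3
time_s: 3.82
tool_pos: [0.4845, 0.1562, 0.092]
tool_rot: [-179.8, -0.3, 38.9]
force: [-19.1, -5.2, 50.6]
grip_width: 0.0005
grasp_force: 26.7
```

```bash
echo '[[[0,0,-0.01],0,0],[[0,0,-0.04],0,0],[[0,0,-0.08],0,0],[[0,0,-0.12],0,0.087],[[0,0,-0.14],0,0.087],[[0,0,-0.14],0,0.087],[[0,0,-0.14],0,0.087]]' > mv.in && python3 steer.py mv.in
python3 - <<'E'
from h import *
S=env.read_camera("scene");s=S["color"];t=env.read_camera("top")["color"]
c=lambda i,x,y:cv2.resize(i[y:y+100,x:x+133],(532,400),interpolation=2)[:,:400]
cv2.imwrite("pics/p2.png",np.hstack([c(t,140,180),c(s,320,190)]))
red=lambda h,s,v:((h<6)|(h>172))&(s>140)&(v>60)
for k in comps(S,red,(335,195,45,45)):print(k[0],k[1],plane(S,k[1],.072))
E
python3 go.py .568 .2234 .22 39
```

```text
time_s: 4.4
tool_pos: [0.4839, 0.1546, 0.2258]
tool_rot: [180.0, -0.3, 38.8]
force: [0.4, 1.4, -1.6]
grip_width: 0.0194
grasp_force: 0.0
[348 218  17   8  85] [355.4 221.2] [0.48953725 0.15380634 0.072     ]
t 4.5 pos [0.4823 0.1539 0.223 ] rot [-1.7998e+02  4.0000e-02  3.8830e+01] F [ 0.4 -0.1 -1.3] grip 0.02713328904268741 0.0 q [-45.   1.  25. 105.  -0.  74. -71.]
shift [ 0.1103 -0.0004  0.0029] turn -0.17
```

View pics/p2.png

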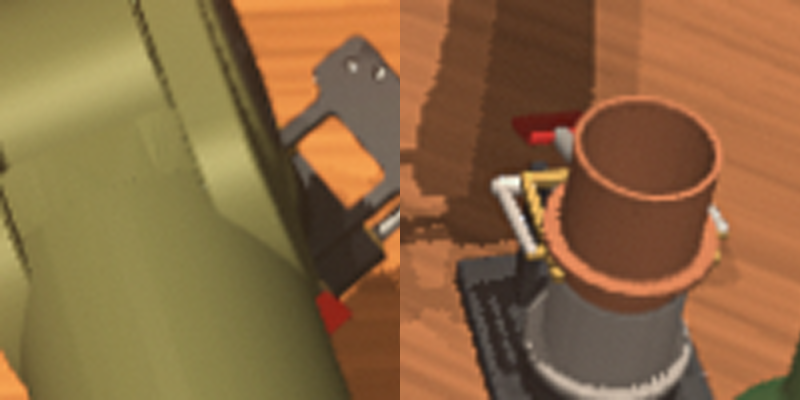

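Paddle is down, and the cup has risen: its foot now shows above the steel rim, with the cup rim centred at about (382,227) in scene.

```bash
echo '[[[0.03,0,0],0,0.087],[[0.07,0,0],0,0.087],[[0.1,0,0],0,0.087],[[0.11,0,0],0,0.087],[[0.11,0,0],0,0.087],[[0.11,0,0],0,0.087],[[0.11,0,0],0,0.087],[[0.11,0,0],0,0.087]]' > mv.in && python3 steer.py mv.in 12
python3 - <<'E'
from h import *
S=env.read_camera("scene");print(plane(S,(382,227.1),.159))
s=S["color"];cv2.imwrite("pics/p3.png",cv2.resize(s[120:300,280:520],(800,600)))
E
python3 go.py .568 .2234 .138 39
```

```text
time_s: 5.17
tool_pos: [0.5679, 0.2214, 0.2235]
tool_rot: [-180.0, 0.0, 38.7]
force: [-0.6, -0.3, -0.4]
grip_width: 0.0802
grasp_force: 0.0
[0.56671571 0.22547045 0.159     ]
t 5.2167 pos [0.568  0.2216 0.2237] rot [-1.7998e+02  1.0000e-02  3.8720e+01] F [ 0.3 -0.8  0.5] grip 0.08299300374078318 0.0 q [-45.  15.  25.  91.  -6.  76. -70.]
shift [ 0.0012 -0.0014  0.0857] turn -0.28
```

View pics/p3.png

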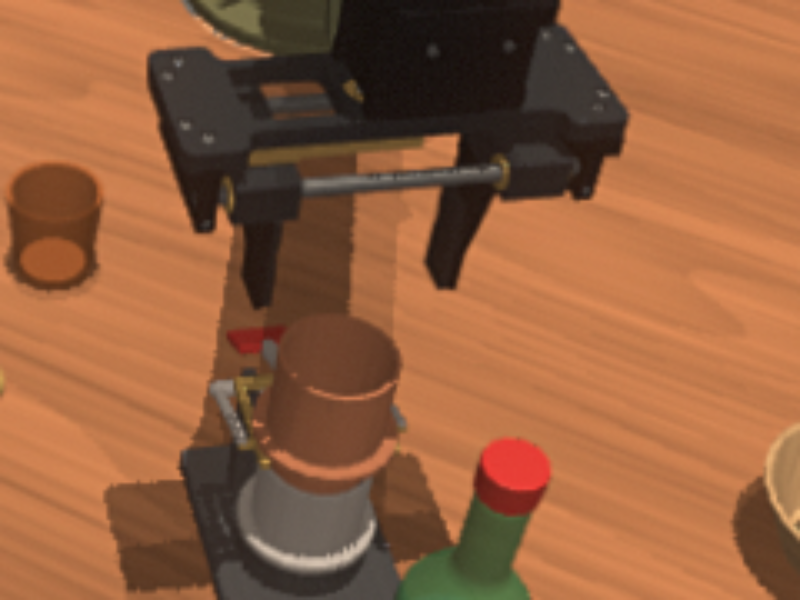

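Open fingers at about (258,300) and (443,285) straddle the cup rim at (338,357) in the crop. Nothing is in the way, so I'll descend.

```bash
echo '[[[0.001,-0.001,0.02],0,0.087],[[0.001,-0.001,0.04],0,0.087],[[0.001,-0.001,0.055],0,0.087],[[0.001,-0.001,0.068],0,0.087],[[0.001,-0.001,0.078],0,0.087],[[0.001,-0.001,0.084],0,0.087],[[0.001,-0.001,0.086],0,0.087],[[0.001,-0.001,0.086],0,0.087]]' > mv.in && python3 steer.py mv.in
echo '[[[0,0,0],0,0.075],[[0,0,0],0,0.07],[[0,0,0],0,0.066],[[0,0,0],0,0.063],[[0,0,0],0,0.061],[[0,0,0],0,0.059],[[0,0,0],0,0.05],[[0,0,0],0,0.05]]' > mv.in && python3 steer.py mv.in 12
echo '[[[0,0,0],0,0.05],[[0,0,0],0,0.05],[[0,0,0],0,0.05]]' > mv.in && python3 steer.py mv.in 15
python3 go.py .568 .2234 .34 39
```

```text
time_s: 5.88
tool_pos: [0.5688, 0.224, 0.1375]
tool_rot: [-180.0, 0.0, 38.8]
force: [0.5, 0.2, 0.2]
grip_width: 0.087
grasp_force: 0.0
time_s: 6.55
tool_pos: [0.5688, 0.2242, 0.1375]
tool_rot: [-180.0, -0.0, 38.8]
force: [0.7, 0.6, -0.8]
grip_width: 0.0599
grasp_force: 12.0
time_s: 6.8
tool_pos: [0.5687, 0.2241, 0.1375]
tool_rot: [-180.0, -0.0, 38.8]
force: [0.1, 1.3, -0.2]
grip_width: 0.0595
grasp_force: 15.0
t 6.8 pos [0.5687 0.2241 0.1375] rot [-180.     -0.     38.78] F [ 0.1  1.3 -0.2] grip 0.059515790646433676 14.998250571079552 q [-44.  18.  25.  97.  -8.  66. -69.]
shift [-1.000e-03  1.000e-04 -2.025e-01] turn -0.22
```

```bash
echo '[[[0,0,0],0,0.05],[[0,0,-0.002],0,0.05],[[0,0,-0.006],0,0.05],[[0,0,-0.01],0,0.05],[[0,0,-0.015],0,0.05],[[0,0,-0.02],0,0.05],[[0,0,-0.026],0,0.05],[[0,0,-0.032],0,0.05]]' > mv.in && python3 steer.py mv.in 25
echo '[[[0,0,-0.01],0,0.05],[[0,0,-0.025],0,0.05],[[0,0,-0.045],0,0.05],[[0,0,-0.07],0,0.05],[[0,0,-0.1],0,0.05],[[0,0,-0.13],0,0.05],[[0,0,-0.155],0,0.05],[[0,0,-0.165],0,0.05]]' > mv.in && python3 steer.py mv.in
python3 - <<'E'
from h import *
s=env.read_camera("scene")["color"];cv2.imwrite("pics/p4.png",s)
E
python3 go.py .64 0 .34 57
```

```text
time_s: 7.47
tool_pos: [0.5688, 0.224, 0.1704]
tool_rot: [180.0, -0.0, 38.8]
force: [-0.3, -0.1, -1.8]
grip_width: 0.06
grasp_force: 25.0
time_s: 8.13
tool_pos: [0.5701, 0.2242, 0.3399]
tool_rot: [179.9, -0.4, 38.8]
force: [0.1, 0.6, -1.5]
grip_width: 0.0595
grasp_force: 25.0
t 8.1833 pos [0.5703 0.2244 0.34  ] rot [179.91  -0.44  38.78] F [ 1.3 -0.1  0.9] grip 0.059361953451321864 24.99762728344649 q [-45.  12.  26.  81.  -5.  88. -71.]
shift [-0.0862  0.2186 -0.0004] turn -18.22
```

View pics/p4.png

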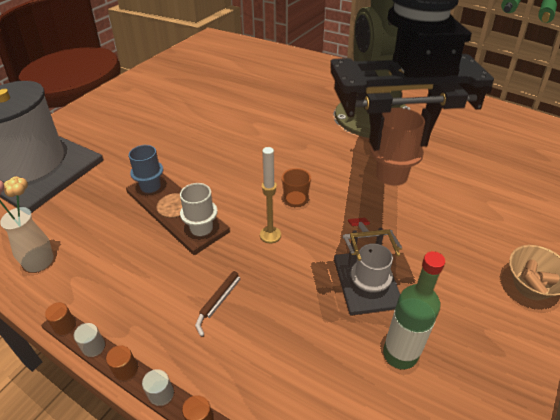

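Cup held upright at about (400,150), with the foot clear of the stand. Everything else is in place. Carrying it over and behind the candle.

```bash
echo '[[[-0.004,0.01,-0.002],-1,0.05],[[-0.015,0.035,-0.004],-3,0.05],[[-0.025,0.065,-0.005],-6,0.05],[[-0.035,0.095,-0.005],-9,0.05],[[-0.05,0.13,-0.005],-12,0.05],[[-0.065,0.16,-0.005],-15,0.05],[[-0.078,0.19,-0.005],-17,0.05],[[-0.086,0.218,-0.005],-18,0.05]]' > mv.in && python3 steer.py mv.in
python3 go.py .592 -.2245 .34 75
```

```text
time_s: 8.85
tool_pos: [0.6375, -0.0028, 0.3383]
tool_rot: [-179.9, 0.1, 56.8]
force: [1.0, 0.6, -1.4]
grip_width: 0.0595
grasp_force: 25.0
t 8.85 pos [ 0.6375 -0.0028  0.3383] rot [-1.7991e+02  1.0000e-01  5.6760e+01] F [ 1.   0.6 -1.4] grip 0.059450388331749225 24.998513823375106 q [-26.  17.  32.  77.  -9.  89. -29.]
shift [-0.2104  0.0834 -0.0015] turn -18.24
```

```bash
echo '[[[-0.03,0.012,0],-3,0.05],[[-0.06,0.024,0],-6,0.05],[[-0.09,0.036,0],-9,0.05],[[-0.12,0.048,0],-12,0.05],[[-0.15,0.06,0],-15,0.05],[[-0.18,0.072,0],-17,0.05],[[-0.2,0.08,0],-18,0.05],[[-0.21,0.083,0],-18,0.05]]' > mv.in && python3 steer.py mv.in
echo '[[[0,0,0.01],0,0.05],[[0,0,0.03],0,0.05],[[0,0,0.06],0,0.05],[[0,0,0.09],0,0.05],[[0,0,0.12],0,0.05],[[0,0,0.14],0,0.05],[[0,0,0.145],0,0.05],[[0,0,0.145],0,0.05]]' > mv.in && python3 steer.py mv.in
python3 - <<'E'
from h import *
S=env.read_camera("scene");T=env.read_camera("top")
a=cv2.resize(S["color"][70:280,90:300],(400,400));b=cv2.resize(T["color"][150:270,320:440],(400,400))
cv2.imwrite("pics/p5.png",np.hstack([b,a]))
E
python3 go.py .592 -.2245 .12 75
```

```text
time_s: 9.52
tool_pos: [0.5904, -0.2254, 0.3382]
tool_rot: [-179.9, 0.1, 74.5]
force: [-0.1, -0.4, -0.6]
grip_width: 0.0595
grasp_force: 25.0
time_s: 10.18
tool_pos: [0.592, -0.2177, 0.1916]
tool_rot: [-179.7, -0.1, 74.9]
force: [-0.6, 0.1, -2.3]
grip_width: 0.0594
grasp_force: 25.0
t 10.2833 pos [ 0.5937 -0.2197  0.1953] rot [ 1.7993e+02 -3.0000e-02  7.4870e+01] F [ 0.2 -0.3 -0.6] grip 0.05903224592160814 24.99755100812763 q [ -9.  20.  34.  90. -11.  73.  11.]
shift [-0.0051 -0.0005  0.0753] turn -0.13
```

View pics/p5.png

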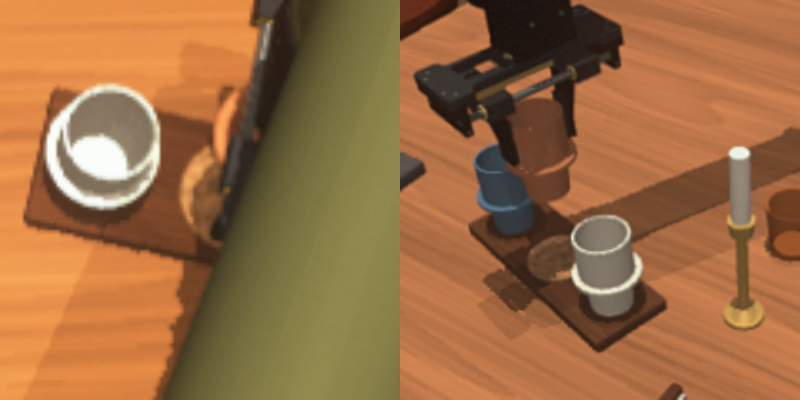

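Cup is upright, above the coaster between the white and blue cups. I'll let the arm settle before checking its position.

```bash
echo '[[[0,0,0],0,0.05],[[0,0,0],0,0.05],[[0,0,0],0,0.05],[[0,0,0],0,0.05]]' > mv.in && python3 steer.py mv.in
python3 go.py .592 -.2245 .12 75
```

```text
time_s: 10.62
tool_pos: [0.5931, -0.221, 0.1955]
tool_rot: [179.9, -0.0, 74.8]
force: [0.2, 0.3, -1.6]
grip_width: 0.0596
grasp_force: 25.0
t 10.6167 pos [ 0.5931 -0.221   0.1955] rot [ 1.7991e+02 -2.0000e-02  7.4780e+01] F [ 0.2  0.3 -1.6] grip 0.059629446861794326 24.997660922817886 q [ -9.  20.  34.  90. -11.  73.  11.]
shift [-0.0037 -0.0003  0.0755] turn -0.22
```

```bash
echo '[[[-0.001,0,0.01],0,0.05],[[-0.002,0,0.025],0,0.05],[[-0.003,0,0.04],0,0.05],[[-0.004,0,0.055],0,0.05],[[-0.004,0,0.067],0,0.05],[[-0.004,0,0.073],0,0.05],[[-0.004,0,0.075],0,0.05],[[-0.004,0,0.075],0,0.05]]' > mv.in && python3 steer.py mv.in
echo '[[[0,0,0],0,0.05],[[0,0,0],0,0.05],[[0,0,0],0,0.05]]' > mv.in && python3 steer.py mv.in
python3 - <<'E'
from h import *
S=env.read_camera("scene");p=env.get_obs()["tool_pos"]
im=S["color"].copy()
a=np.linspace(0,2*np.pi,24,endpoint=False)
b=cv2.resize(im[120:255,110:290],(800,600),interpolation=2)
def dots(c,z,r,col):
    for q in proj(S,np.c_[c[0]+r*np.cos(a),c[1]+r*np.sin(a),0*a+z]):
        u=(q-[110,120]+.5)*800/180;cv2.circle(b,(int(u[0]),int(u[1])),2,col,-1)
o=p[2]-.073
dots(p,o,.023,(255,0,255));dots(p,o+.0445,.037,(0,255,0));dots((.592,-.2245),.02,.038,(255,255,0))
cv2.imwrite("pics/p6.png",b)
E
python3 go.py .592 -.2245 .093 75
```

```text
time_s: 11.28
tool_pos: [0.5915, -0.2246, 0.1191]
tool_rot: [-180.0, -0.0, 74.8]
force: [-0.3, -0.4, -1.6]
grip_width: 0.0592
grasp_force: 25.0
time_s: 11.53
tool_pos: [0.5923, -0.2249, 0.1205]
tool_rot: [179.9, -0.0, 74.8]
force: [0.1, -0.2, -1.4]
grip_width: 0.0596
grasp_force: 25.0
t 11.5833 pos [ 0.5921 -0.2249  0.1203] rot [ 1.7992e+02 -1.0000e-02  7.4790e+01] F [-0.7 -0.4 -1. ] grip 0.05941124658427691 24.997616708278656 q [ -8.  23.  33.  95. -14.  66.  14.]
shift [ 0.0003 -0.0003  0.0273] turn -0.21
```

View pics/p6.png

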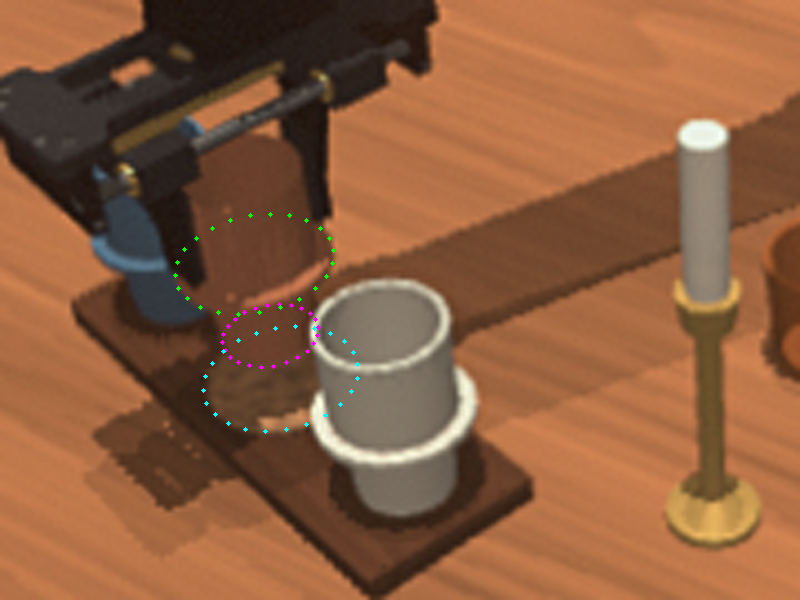

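Overlay of the predicted shoulder, foot and coaster circles agrees with the image to about 1–2 mm. The foot at about (265,335) is centred over the coaster. Lowering slowly.

```bash
echo '[[[0.001,0,0.004],0,0.05],[[0.001,0,0.008],0,0.05],[[0.001,0,0.012],0,0.05],[[0.001,0,0.016],0,0.05],[[0.001,0,0.019],0,0.05],[[0.001,0,0.021],0,0.05],[[0.001,0,0.0225],0,0.05],[[0.001,0,0.0225],0,0.05]]' > mv.in && python3 steer.py mv.in
echo '[[[0,0,0.001],0,0.05],[[0,0,0.002],0,0.05],[[0,0,0.002],0,0.05]]' > mv.in && python3 steer.py mv.in
echo '[[[0,0,0.001],0,0.05],[[0,0,0.0015],0,0.05],[[0,0,0.0015],0,0.05]]' > mv.in && python3 steer.py mv.in
```

```text
time_s: 12.25
tool_pos: [0.5917, -0.2237, 0.0966]
tool_rot: [-180.0, 0.0, 74.8]
force: [-1.0, -0.2, -1.9]
grip_width: 0.0597
grasp_force: 25.0
time_s: 12.5
tool_pos: [0.5919, -0.2237, 0.095]
tool_rot: [180.0, -0.0, 74.8]
force: [-0.7, 0.5, -1.9]
grip_width: 0.0594
grasp_force: 25.0
time_s: 12.75
tool_pos: [0.5919, -0.2237, 0.0935]
tool_rot: [-180.0, -0.0, 74.8]
force: [0.4, 0.0, -1.8]
grip_width: 0.0599
grasp_force: 25.0
```

```bash
echo '[[[0,0,0.0005],0,0.05],[[0,0,0.001],0,0.05],[[0,0,0.001],0,0.05]]' > mv.in && python3 steer.py mv.in; echo '[[[0,0,0.0005],0,0.05],[[0,0,0.0005],0,0.05],[[0,0,0.0005],0,0.05]]' > mv.in && python3 steer.py mv.in
```

```text
time_s: 13.0
tool_pos: [0.592, -0.2238, 0.0927]
tool_rot: [180.0, -0.0, 74.8]
force: [-0.2, -0.0, -0.8]
grip_width: 0.0594
grasp_force: 25.0
time_s: 13.25
tool_pos: [0.592, -0.2237, 0.0926]
tool_rot: [180.0, -0.0, 74.8]
force: [-2.4, 1.8, 2.5]
grip_width: 0.0594
grasp_force: 25.0
```

Contact made at the expected height. Releasing slowly and withdrawing straight up.

```bash
echo '[[[0,0,0],0,0.06],[[0,0,0],0,0.061],[[0,0,0],0,0.063],[[0,0,0],0,0.067],[[0,0,0],0,0.073],[[0,0,0],0,0.08],[[0,0,0],0,0.085],[[0,0,0],0,0.085]]' > mv.in && python3 steer.py mv.in 5
echo '[[[0,0,0],0,0.085],[[0,0,0],0,0.085],[[0,0,-0.01],0,0.085],[[0,0,-0.03],0,0.085],[[0,0,-0.06],0,0.085],[[0,0,-0.09],0,0.085],[[0,0,-0.13],0,0.085],[[0,0,-0.17],0,0.085]]' > mv.in && python3 steer.py mv.in
echo '[[[-0.02,0.03,-0.04],0,0.085],[[0,0.06,-0.08],0,0.085],[[0,0.09,-0.1],0,0.085],[[0,0.12,-0.1],0,0.085],[[0,0.14,-0.1],0,0.085],[[0,0.14,-0.1],0,0.085],[[0,0.14,-0.1],0,0.085],[[0,0.14,-0.1],0,0.085]]' > mv.in && python3 steer.py mv.in
python3 - <<'E'
from h import *
S=env.read_camera("scene");T=env.read_camera("top")
a=cv2.resize(S["color"],(400,300));b=cv2.resize(T["color"],(400,300));
c=cv2.resize(S["color"][130:250,110:270],(400,300));d=cv2.resize(T["color"][150:270,310:470],(400,300))
cv2.imwrite("pics/p7.png",np.vstack([np.hstack([a,b]),np.hstack([c,d])]))
E
```

```text
time_s: 13.92
tool_pos: [0.592, -0.2238, 0.092]
tool_rot: [180.0, 0.0, 74.8]
force: [0.9, 0.0, -0.0]
grip_width: 0.082
grasp_force: 0.0
time_s: 14.58
tool_pos: [0.5912, -0.2237, 0.2641]
tool_rot: [-180.0, -0.0, 74.8]
force: [0.8, -0.8, 0.4]
grip_width: 0.0847
grasp_force: 0.0
time_s: 15.25
tool_pos: [0.7261, -0.2609, 0.3622]
tool_rot: [-179.9, 0.0, 74.7]
force: [-0.0, -0.2, 1.0]
grip_width: 0.085
grasp_force: 0.0
```

View pics/p7.png

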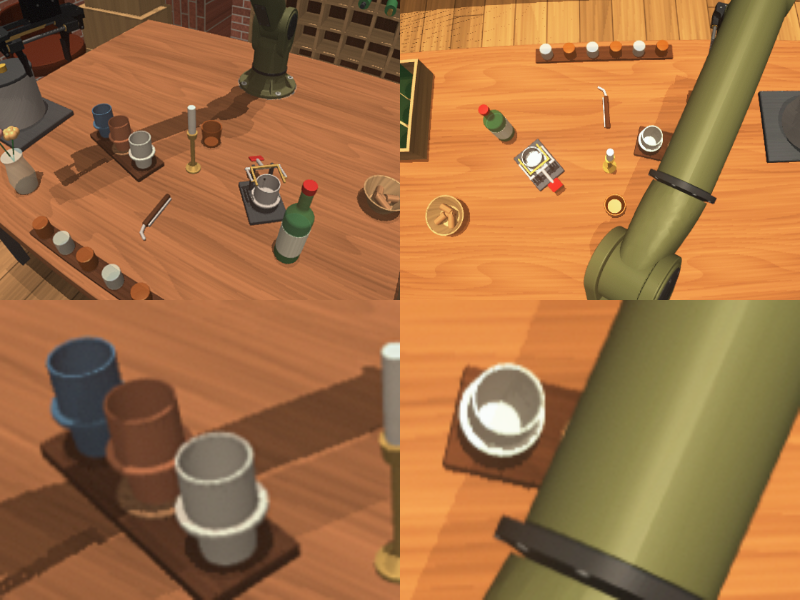

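The copper cup stands upright on the coaster between the undisturbed neighbours, its rim at about (167,174) in scene. One numerical check of the centring, then hand in.

Run:
```python
from h import *
S=env.read_camera("scene");p=plane(S,(167.4,174),.115);print(p)
d=np.linalg.norm(p[:2]-[.5918,-.2268]);print(d)
if d<.008: print(env.sign_off())
```

```text
[ 0.60007702 -0.21098729  0.115     ]
0.017847996316001424
```

Run:
```python
from h import *
S=env.read_camera("scene");b=cv2.resize(S["color"][145:220,120:220],(800,600),interpolation=2)
a=np.linspace(0,2*np.pi,24,endpoint=False)
for c,z,r,col in(((.592,-.2255),.115,.03,(0,255,0)),((.592,-.2255),.0645,.037,(255,0,255)),((.592,-.2255),.02,.038,(255,255,0))):
    for q in proj(S,np.c_[c[0]+r*np.cos(a),c[1]+r*np.sin(a),0*a+z]):
        u=(q-[120,145]+.5)*8;cv2.circle(b,(int(u[0]),int(u[1])),3,col,-1)
cv2.imwrite("pics/p8.png",b);print(proj(S,(.592,-.2255,.115)),plane(S,(167.4,172.4),.115))
```

```text
[[164.73039988 169.64308084]] [ 0.59611849 -0.21451945  0.115     ]
```

View pics/p8.png

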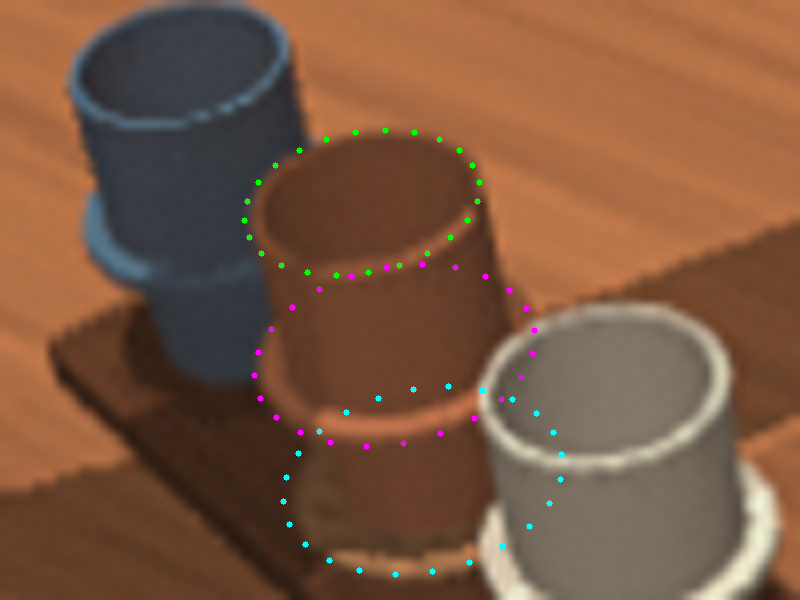

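The overlay shows the real rim, shoulder and coaster matching the predicted circles to within about 1 px, so the cup is upright and centred. The earlier 18 mm figure came from a misread rim centre, (167,174) against the actual (165,170).

```bash
python3 -c "from cell import env;print(env.sign_off())"
```

```text
the job is handed in; nothing more can be done
None
```

The paddle was pressed to its stop, and the freed copper cup now stands upright in the middle of the coaster (centred to about 2 mm), with nothing else seen to have moved; I handed the job in at about 15 s.

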